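# Erect the folding box, put on its double lid, lift off the outer lid

## Task

Fold the three splayed walls of the grey folding box fully upright, then pick up the nested pair of lids together by the inner lid's knob, lower them onto the box until the inner lid is seated in it, and let go. Then take the outer lid by its collar and lift it alone, leaving the inner lid seated; finish while still holding the outer lid level over the box, clear above the knob. Never part the lids before they are seated on the box, and leave the other things on the shelf where they are.

Things in the scene. Friction and masses are not known exactly. Their poses are not given: they have to be found in the camera images.
- box: Grey plastic folding box fixed to the shelf, 128 x 128 mm on plan. Origin: centre of its underside, z up. Base plate 8 mm thick; four walls 4 mm thick, 70 mm tall. The back wall (+x side) is fixed upright; front (-x), left (+y) and right (-y) are hinged at the base's edges. Erected: rim 78 mm above the origin, opening 120 x 120 mm. The lids fit on at any quarter turn
- wall_front (a joint): hinge of the front wall (118 mm wide); axis along the box's y at box point (-64, 0, 8) mm. 0 = lying flat outwards, 1.571 = upright at its stop. Starts splayed at 0.55 to 0.9 rad; stiff, stays where left (about 1 N at the free edge moves it)
- wall_left (a joint): same for the left wall (128 mm wide), axis along the box's x at box point (0, 64, 8) mm
- wall_right (a joint): same for the right wall (128 mm wide), axis along the box's x at box point (0, -64, 8) mm
- edge_front (a point): middle of the free edge of the front wall, on its outer (lower) face, 70 mm from its hinge; it moves with the wall
- edge_left (a point): middle of the free edge of the left wall, on its outer (lower) face, 70 mm from its hinge; it moves with the wall
- edge_right (a point): middle of the free edge of the right wall, on its outer (lower) face, 70 mm from its hinge; it moves with the wall
- inner_lid: Inner lid, pale wood, about 0.2 kg. Origin: centre of its underside, z up. Square plug rim 112 x 112 mm, 0 to 10 mm high (goes inside the box walls); plate 128 x 128 mm, 10 to 15 mm high (rests on the walls: seated, the origin is 68 mm above the box's); central knob. Starts standing on the shelf with the outer lid lying on it
- knob (a point): centre of the top of the inner lid's knob, an upright square metal bar 16 x 16 mm, 15 to 80 mm above the inner lid's origin, flats along the lid's x and y. It stands 34 mm out of the outer lid's collar; lifting by it lifts both lids
- outer_lid: Outer lid, pale wood, about 0.18 kg, loose on the inner lid. Origin: centre of its plate's underside, 15 mm above the inner lid's origin when nested; z up. Plate 141 x 141 x 5 mm with a skirt 4 mm down round the inner lid's plate (2.5 mm play each side) and a central collar on top
- collar (a point): centre of the collar's top: a square tube of darker wood on the outer lid, 46 x 46 mm outside, 32 x 32 mm inside (open right through), 5 to 31 mm above the outer lid's origin, flats along the lid's x and y. The knob passes freely up through it
- brush: bystander, loose: scrub brush with an orange plastic back and a loop handle, 130 x 50 x 65 (mm). Origin: centre of its underside
- dish: bystander, loose: shallow white ceramic dish, 70 across, 28 tall (mm). Origin: centre of its underside
- jar: bystander, loose: amber glass jar with a steel cap, 60 across, 80 tall (mm). Origin: centre of its underside
Things that resemble listed ones, but are neither listed nor needed, are in the scene too. Leave any purple look-alike of the inner_lid alone.

How it is judged (in metres and radians):
On the way, in this order (a step that is already met when the one before it is completed fails the run):
1. the three hinged walls stand upright (value of joint each of wall_front, wall_left, wall_right above 1.45 rad), for 0.2 s.
2. both lids, still nested, are seated on the box and the knob is released (value of joint each of wall_front, wall_left, wall_right above 1.4 rad and z of inner_lid in the frame of box between 0.0645 and 0.0715 m and horizontal distance between inner_lid and box below 0.008 m and angle between inner_lid's own z axis and vertical below 0.06 rad and z of outer_lid in the frame of inner_lid below 0.019 m and contact force between the fingers and inner_lid below 0.1 N), for 0.1 s.
At the end, for the whole second after the job is handed in: Walls over 1.40 rad; inner lid seated in the box (within 3.5 mm of height, 8 mm of centre, 0.06 rad of level), untouched and at rest; outer lid held still in the fingers, level within 0.2 rad, wholly above the knob, within 60 mm of the box centre on plan, touching nothing else (value of joint each of wall_front, wall_left, wall_right above 1.4 rad and z of inner_lid in the frame of box between 0.0645 and 0.0715 m and horizontal distance between inner_lid and box below 0.008 m and angle between inner_lid's own z axis and vertical below 0.06 rad and z of outer_lid in the frame of inner_lid above 0.084 m and horizontal distance between outer_lid and box below 0.06 m and angle between outer_lid's own z axis and vertical below 0.2 rad and linear speed of each of outer_lid, inner_lid below 0.03 m/s and contact force between the fingers and outer_lid above 1 N and contact force between each of outer_lid, the arm, the fingers and inner_lid below 0.1 N and contact force between outer_lid and box below 0.1 N); the arm keeps its last pose, push and grip.
It fails at once if the outer lid is off the inner lid (by more than 8 mm) while the inner lid is not seated in the box (z of outer_lid in the frame of inner_lid above 0.023 m and not (z of inner_lid in the frame of box between 0.0645 and 0.0715 m and horizontal distance between inner_lid and box below 0.008 m and angle between inner_lid's own z axis and vertical below 0.06 rad)).
It fails at once if a bystander is moved by more than 30 mm (distance of any of brush, dish, jar from where it was at the start of the episode above 0.03 m).
It also fails if it takes over 72 s, if anything falls off the work surface, if the arm or the gripper's body presses on something with over 40 N, if the wrist force passes 120 N, or if a joint passes its speed limit or range.

## Robot

A 6-joint arm with a two-finger parallel gripper is mounted at the origin on the work surface. World frame = base frame: x ahead of the robot, y to its left, z up, the work surface at z = 0. Lengths are in m, angles in degrees, forces in N, time in s.
With the tool pointing down it reaches from about 0.35 to 0.875 m from the base axis. Payload 4.2 kg.
Tool frame: the origin (TCP) lies on the front face of the gripper's body, between the roots of the fingers; the fingertips stand 70 mm ahead of it and the grasp point (between the pads) lies 51 mm ahead of it; z points along the fingers, y is the line along which they close (so a half turn about z gives the same grasp; the last joint's range is limited). The gripper opens to 87 mm and grips with 3 to 60 N. Pads are 19 mm wide; open, the fingers measure 117 mm over their backs; the gripper's body (75 mm by 190 mm) begins 51 mm behind the grasp point.
Start: joints at [86.265, 22.042, 0.453, 0, -68.411, -14.817], TCP at [0.199, 0.593, 0.292] pointing down, gripper open.
Joint ranges: [-179.83, 179.83], [-69.29, 118.12], [-61.27, 80.66], [-181.25, 117.63], [-171.15, -9.14], [-177.46, 177.46]. Speed limits (degrees/s): [159.86, 159.86, 180, 180, 180, 180].

## Interface

Orientations are given as a 3x3 rotation matrix whose columns are the frame's x, y, z axes.
In Python, from station import r gives the robot as it stands.
- The arm moves only by the shell command python3 -m pendant 'ROWS' [OPENING]. ROWS is JSON, a list of rows, each a list of 2 entries, a list of its own where there are three numbers: the shift along the tool's x, y, z in mm, then the turn, a rotation vector about the tool's x, y, z in rad. A call has 1 to 10 rows; each row is the pose to reach, as a shift and turn from the pose commanded when the call began, along the tool's axes at that moment; what a row does not reach only later rows make up. A row lasts 1/10 s, in which the tool goes at most 50 mm and 8.59 degrees, less where a joint would pass 70% of its speed; a pose out of reach is approached as far as the arm can. A call with a gripper value outside its range is refused whole. OPENING is the opening, from 0 (shut) to 1 (fully open), set as the call begins (- or left out, the last holds). The fingers move at their own pace and stop on an object; the grip force is fixed at half the most. Time passes only in rows, so rows that repeat a pose let the fingers close. It gives the time, the measured TCP pose, the force, the opening and the grip force at its end, in the units of the state.
- r.sense(): the state, without advancing time (a new reading comes with each control period).
- r.capture(name): name is "scene" or "top"; returns a dict with "frame" (400x640x3 uint8, red, green, blue), "vertical_fov" (degrees; the focal length in pixels is half the picture's height over the tangent of half this angle, whatever the lens; pixels are square), "cx", "cy" (the principal point, pixels), "distortion" ([k1, k2, p1, p2, k3] as OpenCV has them; the pictures are not rectified), "rvec" (rotation vector, rad) and "tvec" (3), from world to camera coordinates, as OpenCV has them. Camera axes: x right, y down, z forward; pixel columns grow to the right and rows downward; lengths in m; the calibration is good to about 2 mm. A picture is of the moment at which its call begins. There is no depth.
- r.finish_job(): hands the job in; it is judged then, once.
The state is a dict: "time_s": time; "joints": joint angles; "joint_velocities": joint speeds; "effort": joint torques, N m; "tcp_pos": TCP position; "ee_rot": TCP orientation; "wrist_force": force on the tool from outside, world axes, zero at the start; "moment": the same for the moment, N m; "gripper_width": opening from 0.0 (shut) to 1.0 (fully open); "gripper_force": force on a finger pad.
Only numpy, scipy, OpenCV 4.12 (cv2) and the standard library are available. Lean on these libraries where they do the work, as an engineer would, in place of code of your own. Each camera call takes 0.05 s, during which the arm holds its last target. There are 200 camera calls.

## Working session

There is one attempt and no reset: what is moved stays moved. The work goes in short steps, Python scripts to look and compute and a shell command to move; the robot and the scene stay as the last step left them, time stands still between calls to the robot, and variables do not carry over. Pictures are saved under pics/ and viewed, at most 10 in all, crops included, and the job is handed in when it is done.

```bash
ls; mkdir -p pics
python3 - <<'E'
from station import r
import cv2,json
for n in("scene","top"):
    c=r.capture(n); cv2.imwrite(f"pics/{n}0.png",c["frame"][:,:,::-1]); print({k:v for k,v in c.items() if k!="frame"})
s=r.sense();print(s)
E
```

```text
pics
{'vertical_fov': 43.23863496358583, 'cx': 315.36587838015663, 'cy': 206.1046209476901, 'distortion': array([-0.02291269,  0.        ,  0.        ,  0.        ,  0.        ]), 'rvec': array([ 2.08168278,  1.62736615, -0.49518318]), 'tvec': array([-0.12058366, -0.34038235,  1.6839551 ])}
{'vertical_fov': 57.097204349891314, 'cx': 319.98589042732993, 'cy': 202.5546833200622, 'distortion': array([-0.07645443,  0.        ,  0.        ,  0.        ,  0.        ]), 'rvec': array([ 2.14621333, -2.15633261,  0.12724545]), 'tvec': array([0.00253287, 0.50846209, 0.93280455])}
{'time_s': 0.1, 'joints': array([ 8.62643400e+01,  2.20874384e+01,  3.87171509e-01, -2.40738893e-02,
       -6.84107126e+01, -1.48166471e+01]), 'joint_velocities': array([ 0.00089356, -0.11438636,  0.23492919,  0.04325214, -0.00488982,
       -0.05078493]), 'effort': array([-3.67075736e-04, -3.91692424e+01,  1.87934357e+01,  4.23181146e+00,
        1.34557433e-02, -7.30264583e-05]), 'tcp_pos': array([0.19871026, 0.59214982, 0.29125768]), 'ee_rot': array([[ 9.47984292e-01, -3.18316692e-01, -5.16058993e-04],
       [-3.18317089e-01, -9.47982380e-01, -1.90735583e-03],
       [ 1.17928366e-04,  1.97241376e-03, -9.99998048e-01]]), 'wrist_force': array([-0.57783454, -0.89260214, -0.73730726]), 'moment': array([-0.04832613,  0.06531179, -0.0019475 ]), 'gripper_force': 0.0, 'gripper_width': 1.0039606803699115}
```

View pics/scene0.png

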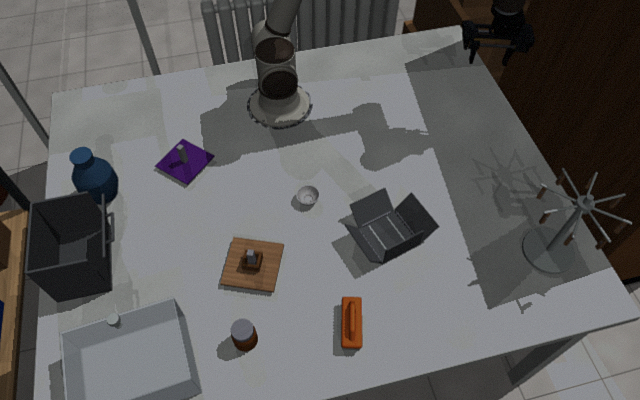

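View pics/top0.png

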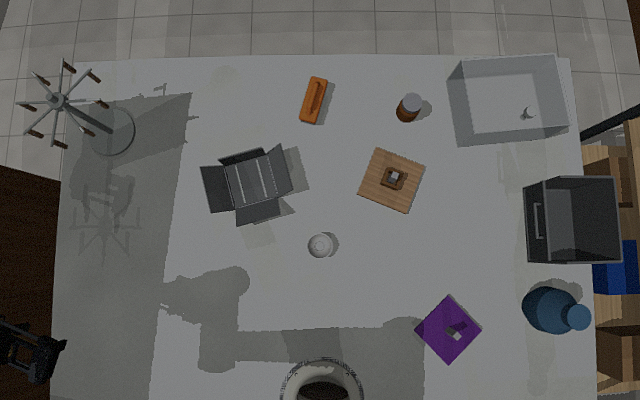

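The scene picture shows the pale wood nested lids at (251,262) and the purple look-alike at (184,160). The grey folding box is at (390,228). The dark bin at (70,245) and the grey tray at (130,350) are not it, because neither has splayed walls. In the top view the box is at (250,185) and the lids at (391,180). I'll confirm both in one enlarged crop.

Run:
```python
import cv2,numpy as np
s=cv2.imread("pics/scene0.png");t=cv2.imread("pics/top0.png")
def c(im,x,y,w=120,h=90):
    o=cv2.resize(im[y:y+h,x:x+w],(400,300),interpolation=cv2.INTER_CUBIC); o=cv2.convertScaleAbs(o,alpha=1.4)
    for i in range(0,w,20): cv2.putText(o,str(x+i),(int(i*400/w),8),0,.3,(0,255,255)); cv2.line(o,(int(i*400/w),10),(int(i*400/w),16),(0,255,255))
    for i in range(10,h,20): cv2.putText(o,str(y+i),(0,int(i*300/h)+4),0,.3,(0,255,255)); cv2.line(o,(20,int(i*300/h)),(26,int(i*300/h)),(0,255,255))
    return o
m=np.vstack([np.hstack([c(t,190,140),c(t,335,135)]),np.hstack([c(s,335,182),c(s,195,225)])])
cv2.imwrite("pics/crop.png",m)
```

```text
(no output)
```

View pics/crop.png

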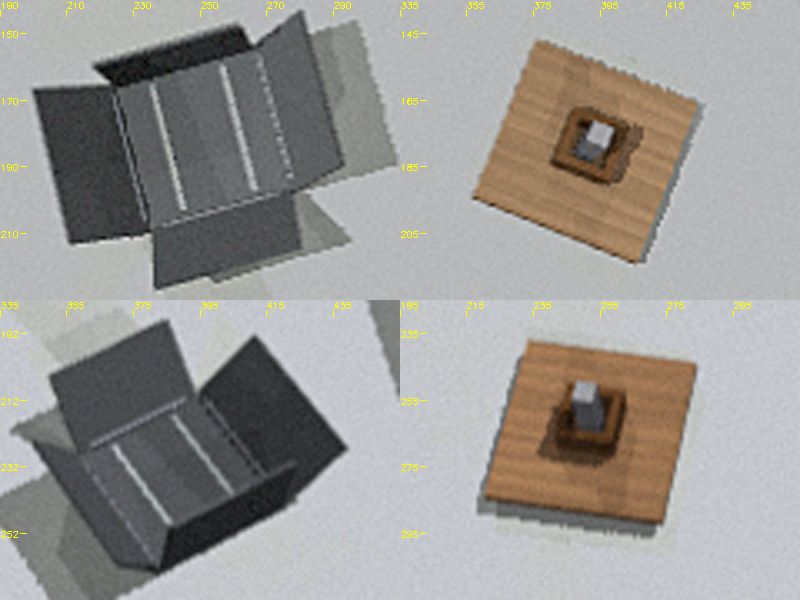

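The crop confirms the pale wood lids with a metal knob (not the purple one) and the grey box. The box's upright wall faces away from the robot and its narrower front flap faces the robot. I'll fit models to the corners read from both views.

```bash
cat > h.py <<'E'
import numpy as np,cv2
from station import r
from scipy.optimize import least_squares
def cam(n,c=None):
    c=c or r.capture(n); h=c["frame"].shape[0]; f=h/2/np.tan(np.radians(c["vertical_fov"])/2)
    K=np.array([[f,0,c["cx"]],[0,f,c["cy"]],[0,0,1]])
    return c["frame"],lambda P:cv2.projectPoints(np.array(P,float).reshape(-1,1,3),c["rvec"],c["tvec"],K,c["distortion"])[0][:,0]
def Rz(a): return np.array([[np.cos(a),-np.sin(a),0],[np.sin(a),np.cos(a),0],[0,0,1]])
def boxpts(th):
    o=[]
    for t,a,w in zip(th,(np.pi,np.pi/2,-np.pi/2),(59,64,64)):
        x=64+70*np.cos(t)-4*np.sin(t); z=8+70*np.sin(t)+4*np.cos(t)
        o+=[Rz(a)@[x,s*w,z] for s in(1,-1)]
    return np.array(o+[[64,64,78],[64,-64,78]])/1e3
E
python3 - <<'E'
from h import *
_,pt=cam("top");_,ps=cam("scene")
T=lambda a,x,y:np.array(a)/3.3333+[x,y]
# order: front(s=+1 -> y -), front y+, left(+1 -> x-), left x+, right(+1 -> x+), right x-, back y+, back y-
bt=T([(300,248),(155,288),(72,243),(33,90),(302,12),(343,163),(93,65),(238,25)],190,140)
bs=T([(50,75),(167,20),(255,37),(347,148),(120,268),(33,140),(297,162),(170,225)],335,182)
def P(v): return boxpts(v[4:])@Rz(v[3]).T+v[:3]
f=lambda v:np.r_[(pt(P(v))-bt).ravel(),(ps(P(v))-bs).ravel()]
s=least_squares(f,[.6,.15,0,.2,.7,.7,.7],loss='soft_l1');print("box",s.x.round(4));print(f(s.x).reshape(-1,2).round(1).tolist())
L=np.array([[70.5,70.5,20],[70.5,-70.5,20],[-70.5,-70.5,20],[-70.5,70.5,20],[0,0,80]])/1e3
lt=T([(137,40),(303,103),(242,263),(73,198),(201,132)],335,135)
ls=T([(262,222),(87,195),(128,42),(297,64),(185,90)],195,225)
Q=lambda v:L@Rz(v[3]).T+v[:3]
g=lambda v:np.r_[(pt(Q(v))-lt).ravel(),(ps(Q(v))-ls).ravel()]
s=least_squares(g,[.6,-.15,0,-.3],loss='soft_l1');print("lid",s.x.round(4));print(g(s.x).reshape(-1,2).round(1).tolist())
k=least_squares(lambda p:np.r_[(pt(p)-lt[4]).ravel(),(ps(p)-ls[4]).ravel()],[.6,-.15,.1]);print("knob",k.x.round(4))
E
```

```text
box [ 0.5718  0.1916 -0.0068  0.2723  0.6947  0.7421  0.8473]
[[-0.3, -0.2], [-0.9, 0.2], [-0.9, 0.3], [-0.4, -0.3], [-1.1, -0.1], [-0.6, 0.8], [-2.9, 0.3], [1.3, -1.2], [-0.7, 0.7], [-0.4, 0.0], [-0.6, -0.4], [-0.6, 0.1], [-1.0, -0.5], [-0.8, 0.9], [1.0, -0.1], [-1.3, 2.3]]
lid [ 0.5717 -0.1898 -0.0038 -0.393 ]
[[-0.7, -0.4], [-2.2, -0.1], [-2.0, -0.3], [-0.4, -0.6], [-0.6, 0.6], [-0.6, -0.3], [-1.4, 0.3], [-0.7, -0.5], [-1.0, -0.4], [-0.9, 0.6]]
knob [ 0.5726 -0.1888  0.0811]
```

```bash
cat >> h.py <<'E'
from scipy.spatial.transform import Rotation as Ro
def rel(p,yaw):
    "shift (mm) and rotvec (rad) in tool axes to reach TCP p with tool down, tool x at yaw"
    s=r.sense();R=np.array(s["ee_rot"]); G=Rz(yaw)@np.diag([1,-1,-1])
    d=R.T@(np.array(p)-s["tcp_pos"])*1e3
    print("shift",d.round(1),"turn",Ro.from_matrix(R.T@G).as_rotvec().round(3),"F",np.round(s["wrist_force"],1),"t",s["time_s"])
def bx(x,y,z,B): return np.array([B[0],B[1],0])+Rz(B[3])@np.array([x,y,z])
E
python3 - <<'E'
import h
from h import *
_,pt=cam("top");_,ps=cam("scene")
T=lambda a,x,y:np.array(a)/3.3333+[x-.35,y-.35]
bt=T([(300,248),(155,288),(72,243),(33,90),(302,12),(343,163)],190,140)
bs=T([(50,75),(167,20),(255,37),(347,148),(120,268),(33,140)],335,182)
def P(v): return boxpts(v[4:])[:6]@Rz(v[3]).T+v[:3]
f=lambda v:np.r_[(pt(P(v))-bt).ravel(),(ps(P(v))-bs).ravel(),v[2]*300]
s=least_squares(f,[.6,.15,0,.2,.7,.7,.7],loss='soft_l1');print("box",s.x.round(4).tolist(),abs(s.fun).max());B=s.x
L=np.array([[70.5,70.5,20],[70.5,-70.5,20],[-70.5,-70.5,20],[-70.5,70.5,20],[0,0,80]])/1e3
lt=T([(137,40),(303,103),(242,263),(73,198),(201,132)],335,135)
ls=T([(262,222),(87,195),(128,42),(297,64),(185,90)],195,225)
Q=lambda v:L@Rz(v[3]).T+v[:3]
g=lambda v:np.r_[(pt(Q(v))-lt).ravel(),(ps(Q(v))-ls).ravel(),v[2]*300]
s=least_squares(g,[.6,-.15,0,-.3],loss='soft_l1');print("lid",s.x.round(4).tolist())
k=least_squares(lambda p:np.r_[(pt(p)-lt[4]).ravel(),(ps(p)-ls[4]).ravel()],[.6,-.15,.1]);print("knob",k.x.round(4))
rel(bx(-.150,0,.2,B),B[3])
E
```

```text
box [0.5729, 0.1906, -0.0026, 0.2716, 0.6902, 0.7412, 0.8571] 0.793840469822894
lid [0.5721, -0.1895, -0.0008, -0.3926]
knob [ 0.5729 -0.1885  0.0832]
shift [358.3 345.9  92.2] turn [ 0.001  0.    -0.595] F [-0.  -0.   0.9] t 0.3
```

```bash
python3 -m pendant '[[[358,346,92],[0,0,-0.595]],[[358,346,92],[0,0,-0.595]],[[358,346,92],[0,0,-0.595]],[[358,346,92],[0,0,-0.595]],[[358,346,92],[0,0,-0.595]],[[358,346,92],[0,0,-0.595]],[[358,346,92],[0,0,-0.595]],[[358,346,92],[0,0,-0.595]],[[358,346,92],[0,0,-0.595]],[[358,346,92],[0,0,-0.595]]]' 0
cat >> h.py <<'E'
B=[.5729,.1906,0,.2716]; Ld=[.5725,-.189,0,-.3926]
E
python3 -c "
from h import *
rel(bx(-.150,0,.105,B),B[3])"
```

```text
time_s: 1.3
tcp_pos: [0.4259, 0.1544, 0.2015]
ee_rot: [[0.963, 0.269, 0.001], [0.269, -0.963, 0.001], [0.001, -0.0, -1.0]]
wrist_force: [1.1, 0.9, 0.1]
gripper_width: 0.172
gripper_force: 0.0
shift [ 1.2  4.6 96.5] turn [-0.    -0.001  0.   ] F [1.1 0.9 0.1] t 1.3
```

```bash
python3 -m pendant '[[[0,0,50],[0,0,0]],[[0,0,96],[0,0,0]],[[0,0,96],[0,0,0]],[[0,0,96],[0,0,0]],[[12,0,96],[0,0,0]],[[24,0,96],[0,0,0]],[[36,0,96],[0,0,0]],[[48,0,96],[0,0,0]],[[58,0,96],[0,0,0]],[[66,0,96],[0,0,0]]]'
python3 -m pendant '[[[3,0,0],[0,0,0]],[[6,0,0],[0,0,0]],[[6,0,0],[0,0,0]]]'
python3 -c "
from h import *
rel(bx(-.075,0,.105,B),B[3])"
```

```text
time_s: 2.3
tcp_pos: [0.4905, 0.1745, 0.1061]
ee_rot: [[0.963, 0.268, 0.002], [0.268, -0.963, 0.001], [0.002, -0.001, -1.0]]
wrist_force: [-2.0, 0.2, 0.9]
gripper_width: 0.005
gripper_force: 0.4
time_s: 2.6
tcp_pos: [0.495, 0.1755, 0.1053]
ee_rot: [[0.963, 0.268, 0.0], [0.268, -0.963, 0.0], [0.0, -0.0, -1.0]]
wrist_force: [-0.6, 0.1, 0.4]
gripper_width: 0.002
gripper_force: 0.0
shift [4.1 6.3 0.3] turn [-0. -0. -0.] F [-0.6  0.1  0.4] t 2.6
```

```bash
for i in 1; do python3 -m pendant '[[[2,0,0],[0,0,0]],[[4,0,0],[0,0,0]],[[4,0,0],[0,0,0]]]'|grep -E "tcp|wrist";done; python3 -m pendant '[[[1,0,0],[0,0,0]],[[2,0,0],[0,0,0]],[[2,0,0],[0,0,0]]]'|grep -E "tcp|wrist"; python3 -c "
from h import *
f,p=cam('top');g,_=cam('scene')
u=lambda a:cv2.resize(a[:,:,::-1],(400,300),interpolation=cv2.INTER_CUBIC)
cv2.imwrite('pics/w1.png',np.hstack([u(f[120:240,180:340]),u(g[170:290,310:470])]))"
```

```text
tcp_pos: [0.4985, 0.1764, 0.1053]
wrist_force: [-0.4, -0.2, -0.2]
tcp_pos: [0.4988, 0.1763, 0.1051]
wrist_force: [-4.4, -0.2, 3.1]
```

View pics/w1.png

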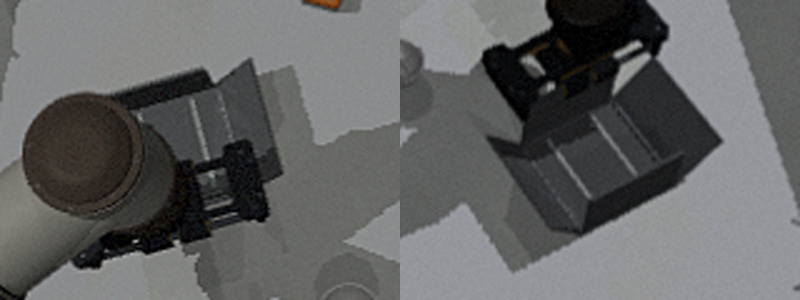

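The front wall stands upright at its stop: the force rose to 4.4 N at box x = -75 mm. Next is the left wall, going round at the same height.

```bash
python3 -m pendant '[[[-28,0,0],[0,0,0]],[[-28,-48,0],[0,0,0]],[[-28,-96,0],[0,0,0]],[[-28,-144,0],[0,0,0]],[[-28,-144,0],[0,0,0]],[[20,-144,0],[0,0,0]],[[68,-144,0],[0,0,0]],[[75,-144,0],[0,0,0]],[[75,-144,0],[0,0,0]],[[75,-135,0],[0,0,0]]]'
python3 -m pendant '[[[0,12,0],[0,0,0]],[[0,24,0],[0,0,0]],[[0,36,0],[0,0,0]],[[0,46,0],[0,0,0]],[[0,54,0],[0,0,0]],[[0,58,0],[0,0,0]],[[0,61,0],[0,0,0]],[[0,61,0],[0,0,0]]]'
python3 -c "
from h import *
rel(bx(0,.079,.105,B),B[3])"
```

```text
time_s: 4.3
tcp_pos: [0.5357, 0.3268, 0.1049]
ee_rot: [[0.963, 0.268, -0.001], [0.268, -0.963, -0.001], [-0.001, 0.0, -1.0]]
wrist_force: [0.4, -0.6, -0.1]
gripper_width: 0.005
gripper_force: 0.0
time_s: 5.1
tcp_pos: [0.5526, 0.2675, 0.1048]
ee_rot: [[0.964, 0.267, -0.001], [0.267, -0.964, -0.001], [-0.002, 0.001, -1.0]]
wrist_force: [-0.7, -0.8, 0.0]
gripper_width: 0.004
gripper_force: 0.0
shift [-1.1  0.6 -0.2] turn [ 0.001  0.002 -0.001] F [-0.7 -0.8  0. ] t 5.1
```

```bash
python3 -m pendant '[[[0,2,0],[0,0,0]],[[0,4,0],[0,0,0]],[[0,4,0],[0,0,0]]]'|grep -E "tcp|wrist"
```

```text
tcp_pos: [0.5532, 0.2661, 0.105]
wrist_force: [-3.9, 5.5, -1.2]
```

```bash
python3 -m pendant '[[[0,-20,0],[0,0,0]],[[0,-20,-45],[0,0,0]],[[0,0,-70],[0,0,0]],[[0,48,-70],[0,0,0]],[[0,96,-70],[0,0,0]],[[0,144,-70],[0,0,0]],[[0,192,-70],[0,0,0]],[[0,228,-70],[0,0,0]],[[0,228,-70],[0,0,0]],[[0,228,-30],[0,0,0]]]'|grep -E "tcp|wrist"
python3 -m pendant '[[[0,0,30],[0,0,0]],[[0,0,30],[0,0,0]],[[0,-12,30],[0,0,0]],[[0,-24,30],[0,0,0]],[[0,-36,30],[0,0,0]],[[0,-48,30],[0,0,0]],[[0,-58,30],[0,0,0]],[[0,-65,30],[0,0,0]],[[0,-69,30],[0,0,0]],[[0,-69,30],[0,0,0]]]'|grep -E "tcp|wrist"
python3 -c "
from h import *
rel(bx(0,-.079,.105,B),B[3])"
```

```text
tcp_pos: [0.619, 0.0447, 0.1403]
wrist_force: [0.8, 0.7, -0.5]
tcp_pos: [0.5961, 0.1121, 0.1051]
wrist_force: [0.1, -0.5, 0.0]
shift [-1.3 -2.9  0.1] turn [-0.     0.001  0.   ] F [ 0.1 -0.5  0. ] t 7.4
```

```bash
python3 -m pendant '[[[0,-3,0],[0,0,0]],[[0,-6,0],[0,0,0]],[[0,-6,0],[0,0,0]],[[0,-6,0],[0,0,0]]]'|grep -E "tcp|wrist"
```

```text
tcp_pos: [0.5947, 0.1165, 0.1051]
wrist_force: [0.1, -2.3, -0.6]
```

```bash
python3 -m pendant '[[[0,-2,0],[0,0,0]],[[0,-2,0],[0,0,0]],[[0,25,0],[0,0,0]],[[0,25,-48],[0,0,0]],[[0,25,-96],[0,0,0]],[[0,25,-120],[0,0,0]],[[0,25,-120],[0,0,0]]]' |grep -E "tcp|wrist"
python3 -c "
from h import *
rel([Ld[0],Ld[1],.22],Ld[3])"
```

```text
tcp_pos: [0.6038, 0.094, 0.2306]
wrist_force: [-0.0, -0.0, 0.2]
shift [-106.1  264.2    9.2] turn [-0.005 -0.01   0.664] F [-0.  -0.   0.2] t 8.5
```

```bash
python3 -m pendant '[[[-106,264,5],[0,0,0.664]],[[-106,264,5],[0,0,0.664]],[[-106,264,5],[0,0,0.664]],[[-106,264,5],[0,0,0.664]],[[-106,264,5],[0,0,0.664]],[[-106,264,5],[0,0,0.664]],[[-106,264,5],[0,0,0.664]],[[-106,264,5],[0,0,0.664]],[[-106,264,5],[0,0,0.664]]]' 0.7
python3 -c "
from h import *
rel([Ld[0],Ld[1],.12],Ld[3])
f,p=cam('top');g,q=cam('scene')
u=lambda a:cv2.convertScaleAbs(cv2.resize(a[:,:,::-1],(400,300),interpolation=cv2.INTER_CUBIC),alpha=1.4)
cv2.imwrite('pics/w2.png',np.vstack([np.hstack([u(f[120:240,180:340]),u(g[170:290,310:470])]),np.hstack([u(f[120:240,320:480]),u(g[200:320,160:320])])]))"
```

```text
time_s: 9.4
tcp_pos: [0.5703, -0.1887, 0.2198]
ee_rot: [[0.924, -0.382, -0.001], [-0.382, -0.924, 0.001], [-0.001, -0.0, -1.0]]
wrist_force: [0.6, -0.2, -0.7]
gripper_width: 0.677
gripper_force: 0.0
shift [ 2.2 -0.6 99.8] turn [-0.     0.001  0.001] F [ 0.6 -0.2 -0.7] t 9.4
```

View pics/w2.png

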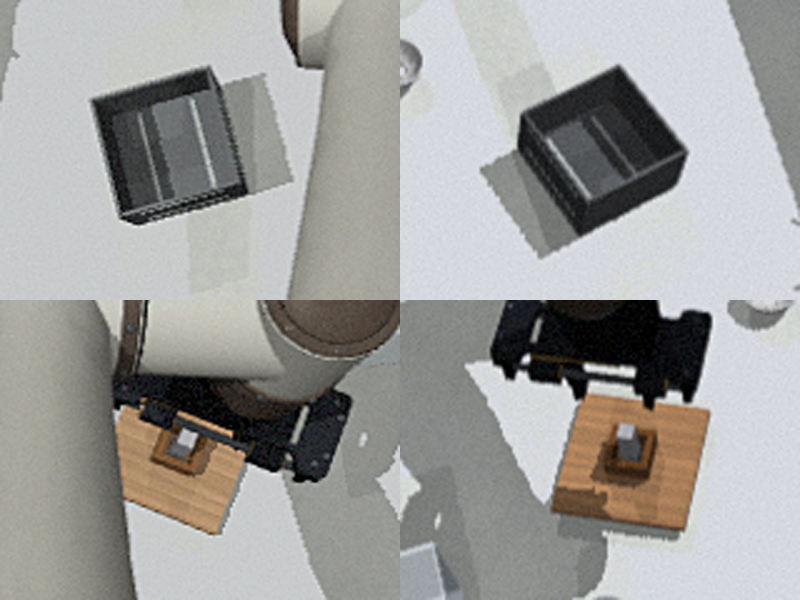

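The picture shows the box fully erected, with rim corners in the top crop at (92,100), (211,67), (246,192) and (121,222). The gripper is above the pale lids with the knob visible. I'll refine the box pose from the rim, then descend.

```bash
python3 - <<'E'
from h import *
_,pt=cam("top");_,ps=cam("scene")
C=np.array([[64,64,78],[64,-64,78],[-64,-64,78],[-64,64,78]])/1e3
bt=np.array([(92,100),(211,67),(246,192),(121,222)])/2.5+[179.7,119.7]
bs=np.array([(287,153),(183,187),(120,117),(220,66)])/2.5+[309.7,169.7]
Q=lambda v:C@Rz(v[3]).T+v[:3]
for w in(0,1000):
    g=lambda v:np.r_[(pt(Q(v))-bt).ravel(),(ps(Q(v))-bs).ravel(),w*v[2]]
    s=least_squares(g,[.57,.19,0,.27],loss='soft_l1');print("box",s.x.round(4),g(s.x).round(1))
E
python3 -m pendant '[[[2,-0.6,40],[0,0,0]],[[2,-0.6,80],[0,0,0]],[[2,-0.6,97],[0,0,0]],[[2,-0.6,99],[0,0,0]],[[2,-0.6,99],[0,0,0]]]'; python3 -m pendant '[[[0,0,0],[0,0,0]],[[0,0,0],[0,0,0]],[[0,0,0],[0,0,0]],[[0,0,0],[0,0,0]],[[0,0,0],[0,0,0]],[[0,0,0],[0,0,0]]]' 0
```

```text
box [ 0.5701  0.1892 -0.0088  0.259 ] [-0.1  0.5  0.   0.9 -2.  -1.9 -0.6 -0.8 -0.7  0.   0.1  7.2 -0.6 -1.6
 -0.9 -0.1 -0. ]
box [ 0.5701  0.1876 -0.0006  0.2569] [-0.4 -0.3  0.2  0.1 -1.8 -2.3 -0.9 -1.2 -0.7 -1.4 -0.2  5.7 -0.9 -3.2
 -1.  -1.7 -0.6]
time_s: 10.1
tcp_pos: [0.5729, -0.1895, 0.1217]
ee_rot: [[0.924, -0.382, 0.0], [-0.382, -0.924, -0.0], [0.0, 0.0, -1.0]]
wrist_force: [0.2, -0.3, 0.3]
gripper_width: 0.698
gripper_force: 0.0
time_s: 10.7
tcp_pos: [0.5723, -0.19, 0.1216]
ee_rot: [[0.924, -0.383, 0.0], [-0.383, -0.924, -0.0], [0.0, -0.0, -1.0]]
wrist_force: [-0.6, 0.1, 1.0]
gripper_width: 0.24
gripper_force: 0.0
```

```bash
python3 -m pendant '[[[0,0,0],[0,0,0]],[[0,0,0],[0,0,0]],[[0,0,0],[0,0,0]],[[0,0,0],[0,0,0]]]' 0; python3 -m pendant '[[[0,0,-10],[0,0,0]],[[0,0,-30],[0,0,0]],[[0,0,-30],[0,0,0]],[[0,0,-30],[0,0,0]]]'
```

```text
time_s: 11.1
tcp_pos: [0.5725, -0.1898, 0.1215]
ee_rot: [[0.924, -0.383, 0.0], [-0.383, -0.924, 0.0], [0.0, -0.0, -1.0]]
wrist_force: [0.2, 1.6, 1.3]
gripper_width: 0.177
gripper_force: 30.0
time_s: 11.5
tcp_pos: [0.5717, -0.1899, 0.151]
ee_rot: [[0.924, -0.383, -0.001], [-0.383, -0.924, 0.001], [-0.001, -0.0, -1.0]]
wrist_force: [-0.2, 0.1, -5.7]
gripper_width: 0.182
gripper_force: 30.0
```

```bash
python3 -m pendant '[[[0,0,-45],[0,0,0]],[[0,0,-90],[0,0,0]],[[0,0,-115],[0,0,0]],[[0,0,-120],[0,0,0]]]' |grep -E "tcp|wrist"; python3 -c "
from h import *
rel([B[0],B[1],.27],B[3])"
```

```text
tcp_pos: [0.5732, -0.1902, 0.2741]
wrist_force: [1.1, -0.0, -3.5]
shift [-146.  -351.7    3.8] turn [ 0.    -0.006 -0.664] F [ 1.1 -0.  -3.5] t 11.9
```

```bash
python3 -m pendant '[[[-7,-18,0],[0,0,-0.03]],[[-22,-53,0],[0,0,-0.1]],[[-39,-93,0],[0,0,-0.18]],[[-56,-135,0],[0,0,-0.26]],[[-73,-176,0],[0,0,-0.33]],[[-90,-218,0],[0,0,-0.41]],[[-107,-258,0],[0,0,-0.49]],[[-124,-299,0],[0,0,-0.56]],[[-138,-333,0],[0,0,-0.62]],[[-146,-352,0],[0,0,-0.664]]]' |grep -E "tcp|wrist"; python3 -m pendant '[[[0,0,0],[0,0,0]],[[0,0,20],[0,0,0]],[[0,0,40],[0,0,0]],[[0,0,40],[0,0,0]],[[0,0,40],[0,0,0]]]'; python3 -c "
from h import *
rel([B[0],B[1],.19],B[3])
f,p=cam('top');g,q=cam('scene')
u=lambda a:cv2.convertScaleAbs(cv2.resize(a[:,:,::-1],(400,400),interpolation=cv2.INTER_CUBIC),alpha=1.6)
cv2.imwrite('pics/w3.png',np.hstack([u(f[120:240,190:310]),u(g[160:280,330:450])]))"
```

```text
tcp_pos: [0.5707, 0.1936, 0.2677]
wrist_force: [0.1, 0.4, -4.8]
time_s: 13.4
tcp_pos: [0.5718, 0.1902, 0.2299]
ee_rot: [[0.964, 0.267, -0.003], [0.267, -0.964, -0.002], [-0.003, 0.001, -1.0]]
wrist_force: [0.6, 0.1, -4.7]
gripper_width: 0.181
gripper_force: 30.0
shift [ 1.4 -0.2 39.9] turn [ 0.001  0.003 -0.001] F [ 0.6  0.1 -4.7] t 13.4
```

View pics/w3.png

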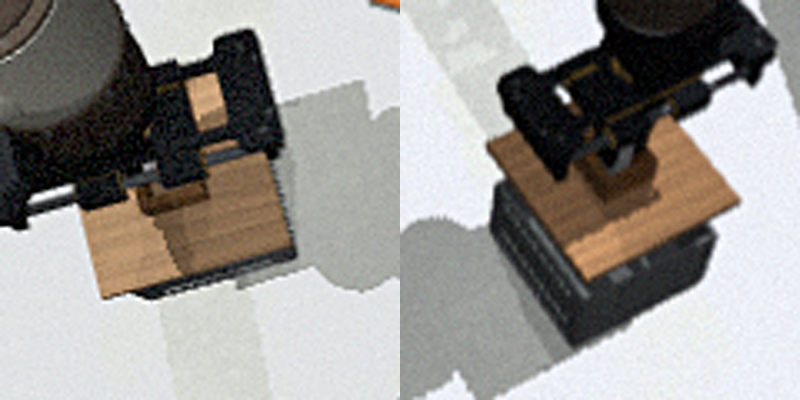

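Run:
```python
from h import *
_,pt=cam("top");_,ps=cam("scene")
C=np.array([[70.5,70.5,20],[70.5,-70.5,20],[-70.5,-70.5,20],[-70.5,70.5,20]])/1e3
lt=np.array([(103,298),(296,258)])/3.333+[189.65,119.65]   # front-left(3), front-right(2)
ls=np.array([(340,201),(185,280),(88,145)])/3.333+[329.65,159.65] # back-left0, back-right1, front-right2
Q=lambda v:C@Rz(v[3]).T+v[:3]
g=lambda v:np.r_[(pt(Q(v)[[3,2]])-lt).ravel(),(ps(Q(v)[[0,1,2]])-ls).ravel()]
s=least_squares(g,[.57,.19,.1,.27]);print("lid",s.x.round(4),g(s.x).round(1))
print("box base back-right px", ps(bx(.064,-.064,0,B)),"seen",np.array([175,347])/3.333+[329.65,159.65])
```

```text
lid [0.5658 0.1906 0.0977 0.2654] [-0.6  1.5 -2.1 -2.  -1.   0.5 -0.6  0.3 -1.2 -0.3]
box base back-right px [[381.50007678 264.80086781]] seen [382.15525053 263.76041104]
```

Run:
```python
from h import *
_,pt=cam("top");_,ps=cam("scene")
C=np.array([[70.5,70.5,20],[70.5,-70.5,20],[-70.5,-70.5,20],[-70.5,70.5,20]])/1e3
lt=np.array([(103,298),(296,258)])/3.333+[189.65,119.65]
ls=np.array([(340,201),(185,280),(88,145)])/3.333+[329.65,159.65]
Q=lambda v:C@Rz(v[2]).T+[v[0],v[1],.1084]
a=lambda v:(pt(Q(v)[[3,2]])-lt).ravel()
b=lambda v:(ps(Q(v)[[0,1,2]])-ls).ravel()
for g in(a,b,lambda v:np.r_[a(v),b(v)]):
    s=least_squares(g,[.57,.19,.27]);print("lid",s.x.round(4),g(s.x).round(1))
```

```text
lid [0.5649 0.1807 0.2002] [-0.  0.  0. -0.]
lid [0.5717 0.1897 0.2669] [ 0.3  0.2  0.3  0.3 -0.6 -0.6]
lid [0.5682 0.188  0.2628] [-0.9  0.  -1.6 -3.6 -0.9 -0.7 -0.9 -0.8 -1.6 -1.7]
```

The scene view alone puts the lid centre at (0.5717, 0.1897), which matches the TCP within 1 mm. It also lies within 1.5 mm of the box centre. I'll lower and watch the force.

```bash
python3 -m pendant '[[[1,0,10],[0,0,0]],[[1,0,20],[0,0,0]],[[1,0,27],[0,0,0]],[[1,0,32],[0,0,0]],[[1,0,35],[0,0,0]],[[1,0,37],[0,0,0]],[[1,0,37],[0,0,0]],[[1,0,37],[0,0,0]]]'; python3 -m pendant '[[[0,0,1],[0,0,0]],[[0,0,2],[0,0,0]],[[0,0,2],[0,0,0]]]'|grep -E "tcp|wrist";  python3 -m pendant '[[[0,0,1],[0,0,0]],[[0,0,1],[0,0,0]]]'|grep -E "tcp|wrist"
```

```text
time_s: 14.5
tcp_pos: [0.5733, 0.1915, 0.1947]
ee_rot: [[0.963, 0.268, 0.001], [0.268, -0.963, 0.0], [0.001, -0.0, -1.0]]
wrist_force: [1.2, -0.1, -4.6]
gripper_width: 0.181
gripper_force: 30.0
tcp_pos: [0.573, 0.1914, 0.1924]
wrist_force: [0.7, -0.4, -4.1]
tcp_pos: [0.573, 0.1914, 0.1913]
wrist_force: [0.6, -1.2, -4.9]
```

```bash
for i in 1; do python3 -m pendant '[[[0,0,1],[0,0,0]],[[0,0,1],[0,0,0]]]'|grep -E "tcp|wrist"; done;  python3 -m pendant '[[[0,0,1],[0,0,0]],[[0,0,1],[0,0,0]],[[0,0,1],[0,0,0]]]'|grep -E "tcp|wrist"
```

```text
tcp_pos: [0.573, 0.1914, 0.1902]
wrist_force: [-0.5, -0.6, -5.2]
tcp_pos: [0.5733, 0.1915, 0.1897]
wrist_force: [-1.2, -0.7, -3.4]
```

```bash
python3 -m pendant '[[[0,0,1],[0,0,0]],[[0,0,1],[0,0,0]],[[0,0,1],[0,0,0]]]'|grep -E "tcp|wrist"
```

```text
tcp_pos: [0.5734, 0.1915, 0.1895]
wrist_force: [-2.4, -0.8, 5.1]
```

Contact at z = 0.1895, the expected seated height. I'll release.

```bash
python3 -m pendant '[[[0,0,0],[0,0,0]],[[0,0,0],[0,0,0]],[[0,0,0],[0,0,0]],[[0,0,0],[0,0,0]],[[0,0,0],[0,0,0]],[[0,0,0],[0,0,0]],[[0,0,0],[0,0,0]],[[0,0,0],[0,0,0]]]' 1; python3 -c "
from h import *
f,p=cam('top');g,q=cam('scene')
u=lambda a:cv2.convertScaleAbs(cv2.resize(a[:,:,::-1],(400,400),interpolation=cv2.INTER_CUBIC),alpha=1.6)
cv2.imwrite('pics/w4.png',np.hstack([u(f[120:240,190:310]),u(g[160:280,330:450])]))"
```

```text
time_s: 16.6
tcp_pos: [0.5731, 0.1914, 0.1884]
ee_rot: [[0.963, 0.268, 0.0], [0.268, -0.963, 0.0], [0.0, -0.0, -1.0]]
wrist_force: [0.9, 0.6, 0.4]
gripper_width: 0.826
gripper_force: 0.0
```

View pics/w4.png

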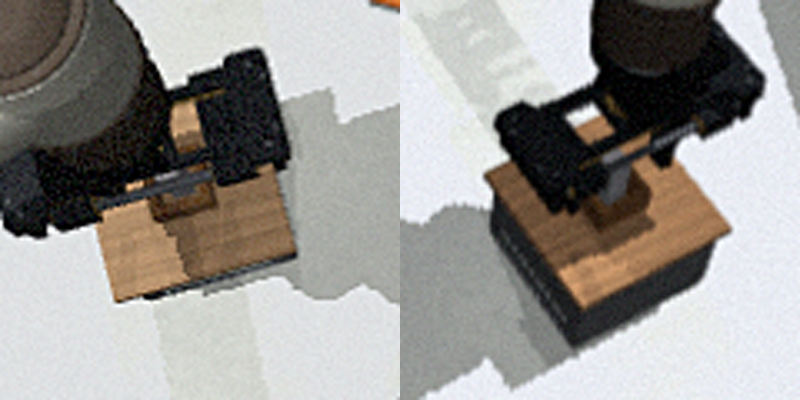

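The lids sit flush on the box with the collar centred between the fingers. I'll go down to the collar and close.

```bash
python3 -m pendant '[[[0,0,8],[0,0,0]],[[0,0,16],[0,0,0]],[[0,0,22],[0,0,0]],[[0,0,25],[0,0,0]],[[0,0,25],[0,0,0]],[[0,0,25],[0,0,0]]]'; python3 -m pendant '[[[0,0,0],[0,0,0]],[[0,0,0],[0,0,0]],[[0,0,0],[0,0,0]],[[0,0,0],[0,0,0]],[[0,0,0],[0,0,0]],[[0,0,0],[0,0,0]],[[0,0,0],[0,0,0]],[[0,0,0],[0,0,0]]]' 0
```

```text
time_s: 17.3
tcp_pos: [0.5733, 0.1915, 0.1634]
ee_rot: [[0.963, 0.268, 0.0], [0.268, -0.963, -0.0], [0.0, 0.0, -1.0]]
wrist_force: [-0.0, -0.3, -1.2]
gripper_width: 0.999
gripper_force: 0.0
time_s: 18.1
tcp_pos: [0.5731, 0.1915, 0.1634]
ee_rot: [[0.963, 0.268, 0.0], [0.268, -0.963, 0.0], [0.0, -0.0, -1.0]]
wrist_force: [1.0, 0.6, 0.8]
gripper_width: 0.526
gripper_force: 30.0
```

```bash
python3 -m pendant '[[[0,0,-4],[0,0,0]],[[0,0,-10],[0,0,0]],[[0,0,-20],[0,0,0]],[[0,0,-32],[0,0,0]],[[0,0,-46],[0,0,0]],[[0,0,-60],[0,0,0]],[[0,0,-74],[0,0,0]],[[0,0,-86],[0,0,0]],[[0,0,-94],[0,0,0]],[[0,0,-98],[0,0,0]]]'; python3 -m pendant '[[[0,0,0],[0,0,0]],[[0,0,0],[0,0,0]],[[0,0,0],[0,0,0]],[[0,0,0],[0,0,0]],[[0,0,0],[0,0,0]]]'; python3 -c "
from h import *
f,p=cam('top');g,q=cam('scene')
u=lambda a:cv2.convertScaleAbs(cv2.resize(a[:,:,::-1],(400,400),interpolation=cv2.INTER_CUBIC),alpha=1.6)
cv2.imwrite('pics/w5.png',np.hstack([u(f[120:240,190:310]),u(g[160:280,330:450])]))"
```

```text
time_s: 19.1
tcp_pos: [0.5733, 0.1915, 0.2627]
ee_rot: [[0.963, 0.268, 0.001], [0.268, -0.963, 0.001], [0.002, -0.0, -1.0]]
wrist_force: [-0.9, 0.5, -2.6]
gripper_width: 0.524
gripper_force: 30.0
time_s: 19.6
tcp_pos: [0.573, 0.1914, 0.261]
ee_rot: [[0.963, 0.268, -0.001], [0.268, -0.963, -0.0], [-0.001, 0.0, -1.0]]
wrist_force: [0.2, 0.1, -2.5]
gripper_width: 0.527
gripper_force: 30.0
```

View pics/w5.png

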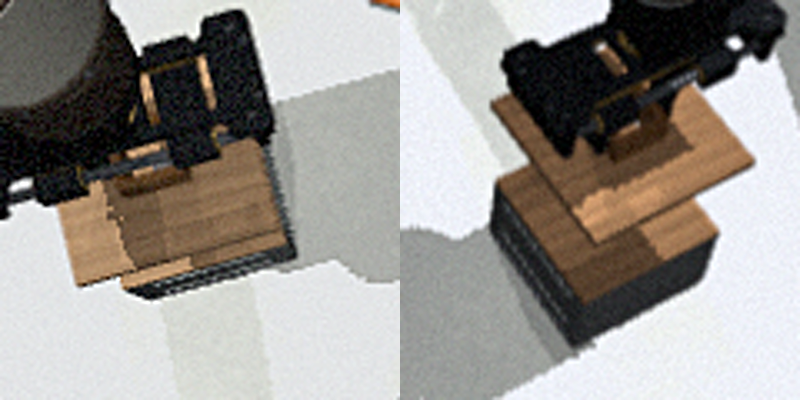

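The outer lid is held level about 98 mm above its nested place, and the inner lid stays seated flush in the box. Handing in.

```bash
python3 -c "
from station import r
print(r.finish_job())"
```

```text
the job is handed in; nothing more can be done
None
```

I handed the job in at about 20 s on the robot's clock, with the walls upright, the inner lid seated in the box, and the outer lid held level about 28 mm above the knob; the station gave no verdict.

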